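# Unclip the brayer and lay it in its rest

### The arm

A 6-joint arm with a two-finger parallel gripper is mounted at the origin on the work surface. World frame = base frame: x ahead of the robot, y to its left, z up, the work surface at z = 0. Lengths are in m, angles in degrees, forces in N, time in s.
With the tool pointing down it reaches from about 0.25 to 0.725 m from the base axis. Payload 9.7 kg.
Tool frame: the origin (TCP) lies between the finger pads; the fingertips stand 19 mm ahead of it and the grasp point (between the pads) is the TCP; z points along the fingers, y is the line along which they close (so a half turn about z gives the same grasp; the last joint's range is limited). The gripper opens to 85 mm and grips with 20 to 120 N. Pads are 22 mm wide; open, the fingers measure 114 mm over their backs; the gripper's body (76 mm by 85 mm) begins 54 mm behind the grasp point. The pads swing forward as they close: fully open they stand 13 mm farther back than shut.
Start: joints at [-72.307, 4.979, 10.078, 95.1, 0, 90], TCP at [0.167, -0.524, 0.25] pointing down, gripper open.
Joint ranges: [-179.16, 179.16], [-48.56, 103.87], [-65.8, 70.77], [-126.05, 130.52], [-82.76, 87.17], [-180, 180]. Speed limits (degrees/s): [127.2, 127.2, 147.25, 180, 180, 180].

### API

Orientations are given as [roll, pitch, yaw] about the fixed x, y, z axes, in that order (R = Rz(yaw) Ry(pitch) Rx(roll)).
In Python, from workcell import telemetry, camera, calibration, workorder gives the robot as it stands.
- The arm moves only by the tool play_rows, never from a script. Its argument "increments" is a list of rows, each a list of 3 entries, a list of its own where there are three numbers: the shift along the tool's x, y, z in mm, then the turn, a rotation vector about the tool's x, y, z in degrees, then the closure, from 0 (fully open) to 1 (shut). In form: [[[x, y, z], [ax, ay, az], jaw], ...]. A call has 1 to 20 rows; each row is the pose to reach, as a shift and turn from the pose commanded when the call began, along the tool's axes at that moment; what a row does not reach only later rows make up. A row lasts 1/10 s, in which the tool goes at most 50 mm and 8.59 degrees, less where a joint would pass 70% of its speed; a pose out of reach is approached as far as the arm can. A call with a gripper value outside its range is refused whole. The fingers move at their own pace and stop on an object; "grip_force" is the grip in N (left out, the last holds). Time passes only in rows, so rows that repeat a pose let the fingers close. It gives the time, the measured TCP pose, the force, the opening and the grip force at its end, in the units of the state.
- telemetry.get_obs(): the state, without advancing time (a new reading comes with each control period).
- camera(name): name is "side" or "top"; returns (picture, depth): 480x640x3 uint8, red, green, blue; 480x640 float32, m along the optical axis (not along the pixel's ray), 0 where there is no reading.
- calibration(name): a dict with "vertical_fov" (degrees; the focal length in pixels is half the picture's height over the tangent of half this angle, whatever the lens; pixels are square), "cx", "cy" (the principal point, pixels), "rvec" (rotation vector, rad) and "tvec" (3), from world to camera coordinates, as OpenCV has them. Camera axes: x right, y down, z forward; pixel columns grow to the right and rows downward; lengths in m; the calibration is good to about 2 mm. A picture is of the moment at which its call begins. calibration takes no time and is no camera call.
- workorder.job_done(): hands the job in; it is judged then, once.
The state is a dict: "time": time; "q": joint angles; "qd": joint speeds; "joint_efforts": joint torques, N m; "ee_pos": TCP position; "tcp_rot": TCP orientation; "wrist_force": force on the tool from outside, world axes, zero at the start; "torque": the same for the moment, N m; "opening": finger opening in m; "grasp_force": force on a finger pad.
Only numpy, scipy, OpenCV 4.12 (cv2) and the standard library are available. Lean on these libraries where they do the work, as an engineer would, in place of code of your own. Each camera call takes 0.05 s, during which the arm holds its last target. There are 200 camera calls.

### The job

The brayer (small rubber roller on a wooden handle) is held in the two spring clips of the sloped tool stand. Work its handle out sideways, up the slope against the spring leaves and clear of the rigid hooks - it will not pull straight out, so do not force the clips - and draw it out from under the shelf. Then lay it gently in the small notched rest so that both ends of its axle sit down in the two notches and its handle lies on the cross bar; let go, and leave the clay cylinder and the glaze jar where they stand.

Things in the scene. Friction and masses are not known exactly. Their poses are not given: they have to be found in the camera images.
- brayer: The brayer, 0.15 to 0.24 kg. Origin: middle of the handle, on its axis; x along the handle towards the roller, y along the axle, z square to the yoke. Wooden handle 24 mm diameter, plain from x = -75 to 75 mm, then a 31 mm knob to x = -93 (butt) and a brass ferrule to x = 89. At the start it lies in the clips, y pointing up the slope and z square to the board. Centre of mass near x = 70.
- brayer_axle (a point): Middle of the axle, x = 138 mm in the brayer's frame (same axes). An 8 mm steel rod bent to a U-shaped yoke, cross piece at x = 98, prongs at y = -42 and 42 mm, carries the axle: 8 mm diameter, 132 mm long, bare ends standing 20 mm out beyond the prongs. Black rubber roller 36 mm diameter, 70 mm wide.
- rack: Plywood tool stand, fixed, x from -125 to 180 mm; back board 300 mm high at y = 125 to 139. Origin on the table straight under the middle of the clips; x along the held handle towards the roller, y to the back. Its tool board rises at 35 degrees: up-slope (0, 0.819, 0.574), outward square to it (0, -0.574, 0.819); 150 mm long up the slope, its face 28 mm behind the handle's axis.
- rack_hold (a point): Where the middle of the handle is held, on its axis: (0, 0, 80) mm in the rack's frame, midway between two steel clips. The brayer may lie up to 5 mm off it along x; 98 mm of the handle is free between the clips. A rubber pad on the board, 50 mm long up the slope and 12 mm wide, carries the yoke's cross piece at x = 98.
- clip_a (a point): Clip at x = -56 mm, 14 mm wide, handle's axis. Down the slope a rigid hook: its lip reaches over the handle to 4 mm past the axis, 12.5 to 16 mm outward of it; pulled straight outward, the handle jams under it. Up the slope a hinged spring leaf, its bead touching the handle 5 mm outward of the axis.
- clip_b (a point): Clip at x = 56 mm, like clip_a. The handle clears the lips when pushed about 16 mm up the slope and can then be drawn outward past the leaves; these stop hard at about 19 mm. The two leaves together push back with about 5 N at first, 13 N at the stop, friction not counted. More than 45 N on the stand counts as forcing.
- shelf_edge (a point): Lower front edge of the jar shelf, (0, 30, 215) mm in the rack's frame, almost straight above the handle. The shelf runs the whole width of the stand, from y = 30 to the back, with a 24 mm high front, jars on it up to 335 mm above the table. A gripper pointing straight down onto the handle hits it, one square to the board passes; the yoke has to come out forwards under it.
- rest: The small brayer rest, wood, fixed: base 120 x 144 x 12 mm, origin on the table 5 mm before its middle. Two upright cheeks, 8 mm thick, x = 0 to 60, middles at y = -56 and 56 mm, with V notches in their tops. The brayer's handle sticks out to -x. A larger such rest (cheeks 184 mm apart) stands on the table too: the axle is too short for it.
- rest_notch (a point): Where the middle of the axle is when both its ends sit in the notches: (30, 0, 65) mm in the rest's frame, axle along y. Each V notch is 32 mm wide at its top (85 mm above the table), 60 degrees between its sides, point at 57 mm. The prongs then have 6 mm play to the cheeks on each side; the roller hangs free between them.
- rest_bar (a point): Middle of the top of the rest's cross bar, (-43, 0, 53) mm in its frame: level, 14 mm thick, 67 mm long in y. The handle lies on it, level, its middle then at (-108, 0, 65) mm in the rest's frame.
- clay_cylinder: Bystander: open grey clay cylinder, 84 mm diameter, 120 mm high, standing loose in front of and between the two rests; origin at its foot.
- glaze_jar: Bystander: closed jar with a white lid, 60 mm diameter, 75 mm high, standing loose in front of the tool stand; origin at its foot.

How it is judged (in metres and radians):
On the way:
1. the brayer is out of both clips, 80 mm or more from where it was held (distance between brayer and rack_hold above 0.08 m), for 0.1 s.
At the end, for the whole second after the job is handed in: The brayer lies at rest in the small rest: the middle of its axle within 4 mm in x and z and 10 mm in y of the seated place, axle and handle within 0.07 rad of the rest's axes (both axle ends down in the notches, handle level on the cross bar and pointing towards the rest's -x) (x of brayer_axle in the frame of rest_notch between -0.004 and 0.004 m and y of brayer_axle in the frame of rest_notch between -0.01 and 0.01 m and z of brayer_axle in the frame of rest_notch between -0.004 and 0.004 m and angle between the y axis of brayer and the y axis of rest, either way round below 0.07 rad and angle between the x axis of brayer and the x axis of rest, either way round below 0.07 rad and x of brayer in the frame of rest below 0 m and linear speed of brayer below 0.02 m/s); the robot touches nothing.
It fails at once if the clips are forced: more than 45 N between brayer and tool stand (contact force between brayer and rack above 45 N).
It fails at once if the brayer is dropped or slammed into the rest: faster than 0.4 m/s within 50 mm of its place, or more than 45 N on the rest (contact force between brayer and rest above 45 N or (distance between brayer_axle and rest_notch below 0.05 m and linear speed of brayer above 0.4 m/s)).
It fails at once if the clay cylinder or the glaze jar is shifted by more than 25 mm (distance of any of clay_cylinder, glaze_jar from where it was at the start of the episode above 0.025 m).
It also fails if it takes over 51 s, if anything falls off the work surface, if the arm or the gripper's body presses on something with over 40 N, if the wrist force passes 120 N, or if a joint passes its speed limit or range.

## Working session

There is one attempt and no reset: what is moved stays moved. The work goes in short steps, Python scripts to look and compute and a tool call to move; the robot and the scene stay as the last step left them, time stands still between calls to the robot, and variables do not carry over. Pictures are saved under pics/ and viewed, at most 10 in all, crops included, and the job is handed in when it is done.

Besides the shell and the picture viewer there is one more tool, called as name(argument=value, ...), one argument or row to a line, values as JSON. play_rows: Moves the arm, as the interface text tells. Its arguments: {"type":"object","properties":{"increments":{"type":"array"},"grip_force":{"type":"number"}},"required":["increments"]}

```bash
mkdir -p pics; ls; cat > h.py <<'E'
import numpy as np, cv2
from workcell import telemetry, camera, calibration, workorder
from scipy.spatial.transform import Rotation as R
def cal(n):
    c=calibration(n); f=240/np.tan(np.radians(c["vertical_fov"])/2)
    K=np.array([[f,0,c["cx"]],[0,f,c["cy"]],[0,0,1]])
    return K,cv2.Rodrigues(np.array(c["rvec"],float))[0],np.array(c["tvec"],float).ravel(),c
def cloud(n,d):
    K,Rm,t,_=cal(n); v,u=np.mgrid[:480,:640]
    p=np.stack([(u-K[0,2])/K[0,0]*d,(v-K[1,2])/K[1,1]*d,d],-1)
    return (p-t)@Rm
E
python3 - <<'E'
from h import *
print(telemetry.get_obs())
for n in("side","top"):
    p,d=camera(n); cv2.imwrite(f"pics/{n}0.png",p[:,:,::-1]); np.savez(f"{n}0.npz",p=p,d=d)
    K,Rm,t,c=cal(n); print(n,c,-Rm.T@t,Rm[2])
E
```

```text
pics
{'time': 0.0, 'q': array([-7.23080787e+01,  5.01164987e+00,  1.00344456e+01,  9.51003994e+01,
        1.21365858e-03,  8.99998263e+01]), 'qd': array([ 0.02203433, -0.06676555, -0.06202034, -0.04615391,  0.05609901,
       -0.01348336]), 'joint_efforts': array([ 3.71123115e-04, -5.20393789e+01,  4.64794171e+01,  1.67806156e-02,
       -1.53036390e-04, -8.63582528e-06]), 'ee_pos': array([ 0.16708605, -0.52378622,  0.24957771]), 'tcp_rot': array([-1.79922396e+02, -1.21389279e-03,  1.76920934e+01]), 'wrist_force': array([-0.07829448, -0.22873772, -0.02768719]), 'torque': array([-0.00932095, -0.00707328, -0.09049002]), 'grasp_force': 0.0, 'opening': 0.08562888916571001}
side {'vertical_fov': 46.681101386266036, 'cx': 311.96812286137, 'cy': 245.99954380649842, 'rvec': array([ 0.85246122,  2.74870449, -0.77404664]), 'tvec': array([ 0.45297196, -0.18569783,  1.44450516])} [0.89045827 0.49541723 1.13486047] [-0.29589849 -0.43002996 -0.85294684]
top {'vertical_fov': 45.77762092648621, 'cx': 332.22489287083147, 'cy': 243.7165085818332, 'rvec': array([ 2.19917718, -2.16907951,  0.08102443]), 'tvec': array([0.00872756, 0.54789962, 1.10725299])} [0.4648293  0.01634192 1.14452873] [ 7.35291885e-02 -5.80027618e-05 -9.97293064e-01]
```

View pics/side0.png

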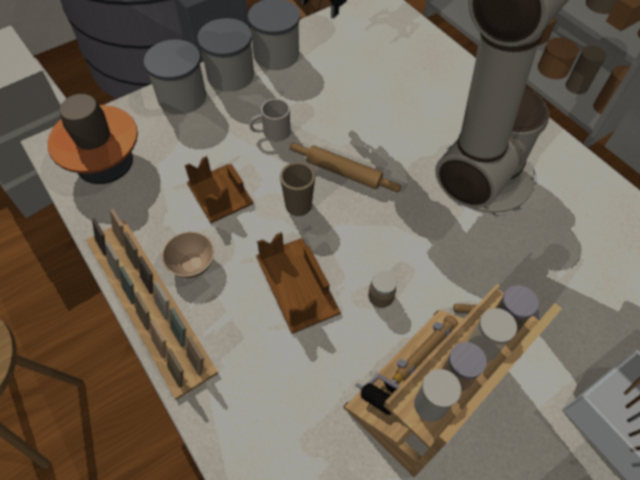

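View pics/top0.png

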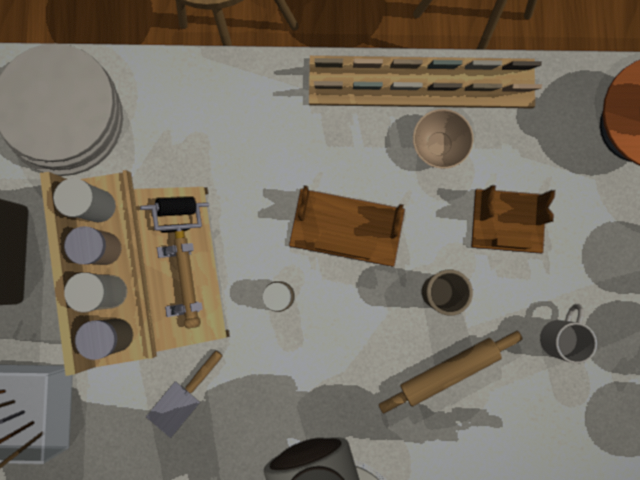

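Top view: the rack is at the left (the brayer's roller at (175,207), knob at (193,320), clips at (170,250) and (178,310)). The small rest is at the right (cheeks (485,203) and (545,205), bar near row 247), the clay cylinder at (448,292), the jar at (278,296) and the big rest at (347,225). In both rack and rest, x points roughly along world +x (image up).

```bash
cat > m.py <<'E'
from h import *
T=np.load("top0.npz");S=np.load("side0.npz")
ct=cloud("top",T["d"]);cs=cloud("side",S["d"])
print("table z",np.median(ct[350:370,260:300,2]),np.median(cs[180:220,370:400,2]))
def box(c,v0,v1,u0,u1): return c[v0:v1,u0:u1].reshape(-1,3)
# board plane
P=box(ct,185,340,140,225); P=P[(P[:,2]>.03)&(P[:,2]<.2)]
best=0;rng=np.random.default_rng(0)
for _ in range(500):
    a=P[rng.choice(len(P),3,False)]; n=np.cross(a[1]-a[0],a[2]-a[0]); 
    if np.linalg.norm(n)<1e-6: continue
    n/=np.linalg.norm(n); n*=np.sign(n[2]); k=abs((P-a[0])@n)<.002
    if k.sum()>best: best=k.sum();kk=k
c=P[kk].mean(0);n=np.linalg.svd(P[kk]-c)[2][2];n*=np.sign(n[2])
print("board n",n,"tilt",np.degrees(np.arccos(n[2])),"yaw",np.degrees(np.arctan2(n[0],-n[1])),c,kk.sum(),len(P))
for nm,cc,bx in (("top",ct,(185,340,140,225)),("side",cs,(290,430,340,500))):
    Q=box(cc,*bx); h=(Q-c)@n
    for lo,hi in((.034,.044),):
        k=(h>lo)&(h<hi)&(Q[:,2]<.19)&(Q[:,2]>.05); H=Q[k]
        yaw=np.arctan2(n[0],-n[1]); ex=np.array([np.cos(yaw),np.sin(yaw),0]);ex-=n*(ex@n);ex/=np.linalg.norm(ex);ey=np.cross(n,ex)
        X=H@ex;Y=H@ey
        print(nm,"ex",ex,"c",c@ex,c@ey)
        for a in np.arange(X.min(),X.max(),.012):
            m=(X>=a)&(X<a+.012)
            if m.sum()>2: print("%.3f n=%d y %.4f %.4f med %.4f hmax %.4f"%(a+.006,m.sum(),Y[m].min(),Y[m].max(),np.median(Y[m]),np.percentile(h[k][m],95)))
# small rest
for nm,cc,bx in (("top",ct,(175,265,460,565)),("side",cs,(145,230,180,265))):
    Q=box(cc,*bx)
    k=(Q[:,2]>.07)&(Q[:,2]<.095); H=Q[k]
    print(nm,"cheek",H.min(0),H.max(0),len(H))
    mid=np.median([H[:,1].min(),H[:,1].max()])
    for s in(-1,1):
        C=H[(H[:,1]-mid)*s>0]; print(s,C.mean(0),C.min(0),C.max(0),len(C))
    k=(Q[:,2]>.047)&(Q[:,2]<.058);B=Q[k];print("bar",B.mean(0),B.min(0),B.max(0),len(B))
    k=(Q[:,2]>.007)&(Q[:,2]<.017);B=Q[k];r=cv2.minAreaRect((B[:,:2]*1000).astype(np.float32));print("base",B[:,2].mean(),r)
# others
for nm,bx,lo in(("clay",(260,325,415,480),.11),("jar",(275,315,255,300),.065),("big",(180,270,285,410),.07),("pin",(325,420,370,530),.03),("knives",(50,115,300,545),.02),("bowl",(105,170,405,480),.02)):
    Q=box(ct,*bx);H=Q[Q[:,2]>lo];print(nm,(H.min(0)+H.max(0))/2,H.min(0),H.max(0))
E
python3 m.py
```

```text
table z -0.0007768312991500574 0.0012741117395328578
board n [ 0.09692576 -0.55898736  0.82349167] tilt 34.56413384874761 yaw 9.837008988510632 [0.49103398 0.32219661 0.06520572] 3855 8691
top ex [0.98529775 0.17084597 0.        ] c 0.5388606652206006 0.22933469651027344
0.432 n=73 y 0.2002 0.2269 med 0.2171 hmax 0.0432
0.444 n=77 y 0.1994 0.2283 med 0.2166 hmax 0.0430
0.456 n=74 y 0.1956 0.2310 med 0.2165 hmax 0.0433
0.468 n=71 y 0.1963 0.2330 med 0.2161 hmax 0.0435
0.480 n=67 y 0.2021 0.2244 med 0.2147 hmax 0.0421
0.492 n=68 y 0.2034 0.2250 med 0.2151 hmax 0.0420
0.504 n=67 y 0.2025 0.2250 med 0.2144 hmax 0.0427
0.516 n=70 y 0.2027 0.2249 med 0.2150 hmax 0.0418
0.528 n=69 y 0.2031 0.2249 med 0.2143 hmax 0.0421
0.540 n=70 y 0.2037 0.2249 med 0.2152 hmax 0.0417
0.552 n=66 y 0.2031 0.2233 med 0.2144 hmax 0.0420
0.564 n=74 y 0.1970 0.2335 med 0.2141 hmax 0.0433
0.576 n=87 y 0.1958 0.2333 med 0.2168 hmax 0.0438
0.588 n=63 y 0.2027 0.2251 med 0.2151 hmax 0.0418
0.600 n=39 y 0.2070 0.2200 med 0.2136 hmax 0.0393
0.612 n=20 y 0.1711 0.2444 med 0.2148 hmax 0.0357
0.636 n=47 y 0.1791 0.2566 m
[... 2405 characters left out ...]
5279541016)
clay [ 0.45640953 -0.11014761  0.62726835] [ 0.41506825 -0.23663713  0.11000798] [0.49775081 0.01634192 1.14452873]
jar [0.44307652 0.08066662 0.60554296] [0.41771768 0.01634192 0.06655719] [0.46843536 0.14499132 1.14452873]
big [ 0.5590842  -0.01703685  0.60732328] [ 0.4648293  -0.11590308  0.07011784] [0.65333911 0.08182939 1.14452873]
pin [ 0.34347317 -0.16892356  0.58727998] [ 0.22211705 -0.35418904  0.03003123] [0.4648293  0.01634192 1.14452873]
knives [ 0.68980742 -0.16253351  0.58228948] [ 0.4648293  -0.38055366  0.02005023] [0.91478553 0.05548664 1.14452873]
bowl [ 0.64013688 -0.12039308  0.5822688 ] [ 0.4648293  -0.25712807  0.02000888] [0.81544447 0.01634192 1.14452873]
```

```bash
cat > m2.py <<'E'
from h import *
T=np.load("top0.npz");S=np.load("side0.npz")
yaw=np.radians(9.8)
# local rack axes
def ax(y): 
    ex=np.array([np.cos(y),np.sin(y),0]);yy=np.array([-np.sin(y),np.cos(y),0]);z=np.array([0,0,1])
    s=np.radians(35);return ex,yy*np.cos(s)+z*np.sin(s),-yy*np.sin(s)+z*np.cos(s),yy
ex,ey,n,yy=ax(yaw)
c=np.array([.49103398,.32219661,.06520572])
for nm,f,bx in(("top",T,(185,340,140,225)),("side",S,(290,430,340,500))):
    d=f["d"];C=cloud(nm,d)
    Q=C[bx[0]:bx[1],bx[2]:bx[3]].reshape(-1,3);h=(Q-c)@n;X=Q@ex;Y=Q@ey
    k=(h>.024)&(h<.05)&(abs(Y-.216)<.018)&(((X>.476)&(X<.558)))
    # cylinder fit: Y0+a X, h0, r=12mm
    from scipy.optimize import least_squares
    Xk,Yk,hk=X[k]-.518,Y[k],h[k]
    r=least_squares(lambda p:np.hypot(Yk-p[0]-p[1]*Xk,hk-p[2]-p[3]*Xk)-.012,[.216,0,.028,0],loss="soft_l1",f_scale=.001)
    p=r.x;print(nm,"Y,slope,h,slope",p,k.sum(),"yaw corr deg",np.degrees(p[1]),"pos",.518*ex+p[0]*ey+(p[2]+c@n)*n)
    k=(h>.015)&(h<.055)&(abs(Y-.2155)<.014)&(X<.55);print("knob end X",np.sort(X[k])[[0,5,10]])
    k=(h>.036)&(h<.055)&((abs(Y-.2155)>.0135)&(abs(Y-.2155)<.025));
    for lo,hi in((.44,.49),(.55,.60)):
        m=k&(X>lo)&(X<hi);print("clip X",m.sum(),np.percentile(X[m],[2,50,98]))
    k=(h>.03)&(h<.06)&(X>.625)&(X<.70)&(abs(Y-.216)<.03);print("roller X",np.percentile(X[k],[2,50,98]))
C=cloud("top",T["d"]);Q=C[180:360,110:165].reshape(-1,3);k=(Q[:,2]>.225)&(Q[:,2]<.25);Q=Q[k]
# shelf front edge: min yy per x bin
e=[]
for a in np.arange((Q@ex).min()+.01,(Q@ex).max()-.01,.01):
    m=abs(Q@ex-a)<.005
    if m.sum()>3:e.append((a,np.percentile((Q@yy)[m],3)))
e=np.array(e);print("shelf",np.polyfit(e[:,0],e[:,1],1),e[:,1].mean(),e[[0,-1]],Q[:,2].mean())
for nm,bx,lo,hi in(("clay",(260,325,415,480),.11,.13),("jar",(275,315,255,300),.065,.09)):
    Q=C[bx[0]:bx[1],bx[2]:bx[3]].reshape(-1,3);H=Q[(Q[:,2]>lo)&(Q[:,2]<hi)];print(nm,(H.min(0)+H.max(0))/2)
E
python3 m2.py
```

```text
top Y,slope,h,slope [ 0.21268779  0.00548037  0.02849217 -0.01498223] 585 yaw corr deg 0.31400212881943834 pos [0.47568439 0.28938949 0.07918105]
knob end X [0.42518791 0.42604313 0.42694749]
clip X 37 [0.45598367 0.4618451  0.46895112]
clip X 37 [0.56761095 0.57441704 0.58083714]
roller X [0.63879327 0.65331691 0.67165389]
side Y,slope,h,slope [ 0.21380949  0.00224154  0.02945652 -0.00414934] 465 yaw corr deg 0.12843099307590508 pos [0.47562215 0.28974987 0.08061437]
knob end X [0.42619748 0.4285563  0.42984368]
clip X 35 [0.45157511 0.46510898 0.4711428 ]
clip X 27 [0.56961512 0.57571211 0.58217211]
roller X [0.64333295 0.66326767 0.67475995]
shelf [0.00477149 0.23168798] 0.23425615420677243 [[0.40323254 0.23381769]
 [0.67323254 0.23508727]] 0.23084009378958
clay [ 0.45640953 -0.19562171  0.11708628]
jar [0.44307652 0.11940331 0.07318085]
```

play_rows(
  increments=[
    [[0,0,-20],[0,0,6],0],
    [[0,0,-30],[0,0,10],0],
    [[0,0,-40],[0,0,10],0],
  ],
)

```text
time: 0.4
ee_pos: [0.1671, -0.5239, 0.2905]
tcp_rot: [-180.0, 0.0, 7.6]
wrist_force: [-0.2, 0.5, -0.2]
opening: 0.0858
grasp_force: 0.0
```

```bash
python3 -c "
from h import *
o=telemetry.get_obs();print({k:o[k] for k in('time','q','ee_pos','tcp_rot')})"
```

```text
{'time': 0.4, 'q': array([-7.23094364e+01,  6.13056245e+00,  1.58469339e+01,  9.97425258e+01,
        4.12982926e-04,  1.00053742e+02]), 'ee_pos': array([ 0.1671162 , -0.52393587,  0.2905381 ]), 'tcp_rot': array([-1.79974175e+02,  4.15916638e-03,  7.63682268e+00])}
```

```bash
cat >> h.py <<'E'
yr=np.radians(10.0); s=np.radians(35)
EX=np.array([np.cos(yr),np.sin(yr),0]);YY=np.array([-np.sin(yr),np.cos(yr),0]);Z=np.array([0,0,1.])
EY=YY*np.cos(s)+Z*np.sin(s);N=-YY*np.sin(s)+Z*np.cos(s)
RR=R.from_matrix(np.stack([-EX,EY,-N],1))
P0=np.array([.4765,.2897,.080]); G=P0+.025*EX
def down(yaw): return R.from_euler('xyz',[180,0,yaw],degrees=True)
def inc(p,r,p0=None,r0=None):
    o=telemetry.get_obs()
    p0=o['ee_pos'] if p0 is None else p0; r0=R.from_euler('xyz',o['tcp_rot'],degrees=True) if r0 is None else r0
    return r0.inv().apply(np.array(p)-p0)*1000,(r0.inv()*r).as_rotvec(degrees=True)
np.set_printoptions(precision=2,suppress=True)
E
python3 -c "
from h import *
a=(np.array([.40,-.08,.33]),down(95));b=(G+.13*N,RR)
print(inc(*a));print(inc(*b,*a),b[0],RR.as_euler('xyz',degrees=True))"
```

```text
(array([ 289.81, -409.07,  -39.3 ]), array([ -0.02,  -0.02, -87.36]))
(array([289.52, 139.83, 143.51]), array([-26.5 ,  28.92, -91.73])) [0.51 0.22 0.19] [ 145.    0. -170.]
```

play_rows(
  increments=[
    [[290,-409,-39],[0,0,-87],0],
    [[290,-409,-39],[0,0,-87],0],
    [[290,-409,-39],[0,0,-87],0],
    [[290,-409,-39],[0,0,-87],0],
    [[290,-409,-39],[0,0,-87],0],
    [[290,-409,-39],[0,0,-87],0],
    [[290,-409,-39],[0,0,-87],0],
    [[290,-409,-39],[0,0,-87],0],
    [[290,-409,-39],[0,0,-87],0],
    [[290,-409,-39],[0,0,-87],0],
    [[290,-409,-39],[0,0,-87],0],
    [[290,-409,-39],[0,0,-87],0],
    [[290,-409,-39],[0,0,-87],0],
  ],
)

```text
time: 1.7
ee_pos: [0.3995, -0.0805, 0.3292]
tcp_rot: [-180.0, 0.0, 94.6]
wrist_force: [0.2, 0.0, 0.2]
opening: 0.0851
grasp_force: 0.0
```

```bash
python3 -c "
from h import *
print(telemetry.get_obs()['q'],inc(G+.13*N,RR))"
```

```text
[-11.38 -11.6    3.26 104.89  -0.02  73.98] (array([290.81, 138.71, 142.55]), array([-26.47,  29.01, -92.08]))
```

play_rows(
  increments=[
    [[291,139,142.5],[-26.5,29,-92],0],
    [[291,139,142.5],[-26.5,29,-92],0],
    [[291,139,142.5],[-26.5,29,-92],0],
    [[291,139,142.5],[-26.5,29,-92],0],
    [[291,139,142.5],[-26.5,29,-92],0],
    [[291,139,142.5],[-26.5,29,-92],0],
    [[291,139,142.5],[-26.5,29,-92],0],
    [[291,139,142.5],[-26.5,29,-92],0],
    [[291,139,142.5],[-26.5,29,-92],0],
    [[291,139,142.5],[-26.5,29,-92],0],
    [[291,139,142.5],[-26.5,29,-92],0],
    [[291,139,142.5],[-26.5,29,-92],0],
    [[291,139,142.5],[-26.5,29,-92],0],
    [[291,139,142.5],[-26.5,29,-92],0],
    [[291,139,142.5],[-26.5,29,-92],0],
  ],
)

```text
time: 3.2
ee_pos: [0.5147, 0.2208, 0.187]
tcp_rot: [145.0, 0.0, -170.2]
wrist_force: [-0.6, 0.1, -0.4]
opening: 0.0859
grasp_force: 0.0
```

```bash
python3 -c "
from h import *
print(telemetry.get_obs()['q'],inc(G+.13*N,RR),inc(G+.04*N,RR),inc(G+.002*N+.001*EY,RR))
for n in ('side',):
    p,d=camera(n); cv2.imwrite('pics/s1.png',cv2.resize(p[240:480,300:620,::-1],None,fx=2,fy=2))
"
```

```text
[ 7.43  4.09 -3.18 84.35 34.95 -2.86] (array([ 0.67, -0.38,  0.4 ]), array([-0.02,  0.15, -0.17])) (array([ 0.91, -0.36, 90.4 ]), array([-0.02,  0.15, -0.17])) (array([  1.01,   0.65, 128.4 ]), array([-0.02,  0.15, -0.17]))
```

View pics/s1.png

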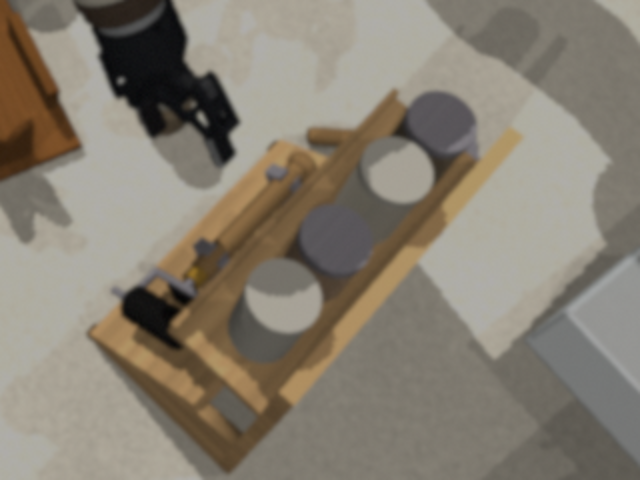

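Side crop: the gripper at (180,120) is outward of the handle's middle (250,225), clear of the shelf, so I approach.

play_rows(
  increments=[
    [[1,0,35],[0,0,0],0.35],
    [[1,1,70],[0,0,0],0.35],
    [[1,1.5,95],[0,0,0],0.35],
    [[1,1.5,112],[0,0,0],0.35],
    [[1,1.5,122],[0,0,0],0.35],
    [[1,1.5,128],[0,0,0],0.35],
    [[1,1.5,128],[0,0,0],0.35],
  ],
)

```text
time: 3.95
ee_pos: [0.5005, 0.2951, 0.0829]
tcp_rot: [145.0, 0.0, -170.0]
wrist_force: [0.1, 0.6, -0.3]
opening: 0.0554
grasp_force: 0.0
```

```bash
python3 -c "
from h import *
print(inc(G+.002*N+.001*EY,RR))
p,d=camera('top'); cv2.imwrite('pics/t1.png',cv2.resize(p[170:350,100:280,::-1],None,fx=3,fy=3))
"
```

```text
(array([-0.42, -1.59, -0.32]), array([ 0.02,  0.05, -0.01]))
```

View pics/t1.png

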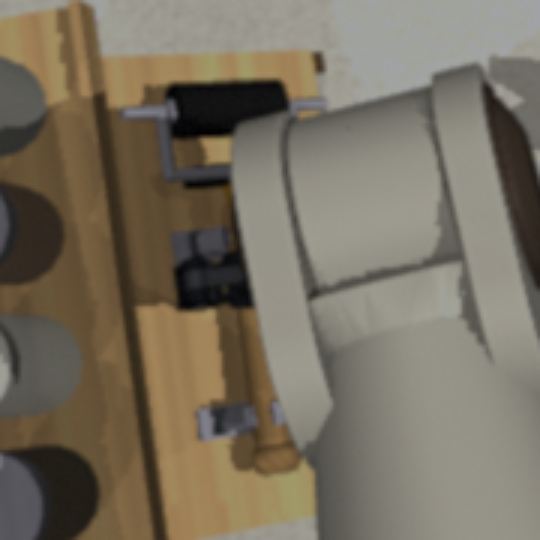

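Top crop: the finger at (215,285) is beside the handle, just clear of clip_b at (205,243). I close gently.

play_rows(
  increments=[
    [[0,0,0],[0,0,0],0.6],
    [[0,0,0],[0,0,0],0.8],
    [[0,0,0],[0,0,0],0.8],
    [[0,0,0],[0,0,0],0.8],
    [[0,0,0],[0,0,0],0.8],
    [[0,0,0],[0,0,0],0.8],
  ],
  grip_force=25,
)

```text
time: 4.6
ee_pos: [0.5013, 0.2944, 0.0833]
tcp_rot: [145.0, 0.1, -170.1]
wrist_force: [0.5, -5.7, 2.6]
opening: 0.0229
grasp_force: 25.5
```

```bash
python3 -c "
from h import *
o=telemetry.get_obs();f=o['wrist_force'];print(o['opening'],o['grasp_force'],'ex,ey,n',f@EX,f@EY,f@N,o['torque'],inc(G,RR)[0])
"
```

```text
0.02285612416681781 25.54629921913147 ex,ey,n -0.5287455224676839 -3.1660631776246375 5.333467285896705 [-1.15 -0.19  0.12] [ 0.2  -2.19  2.53]
```

play_rows(
  increments=[
    [[0,0,-0.5],[0,0,0],0.8],
    [[0,2,-1],[0,0,0],0.8],
    [[0,4,-1],[0,0,0],0.8],
    [[0,6,-1],[0,0,0],0.8],
    [[0,8,-1],[0,0,0],0.8],
    [[0,8,-1],[0,0,0],0.8],
  ],
  grip_force=60,
)

```text
time: 5.2
ee_pos: [0.4997, 0.2994, 0.0872]
tcp_rot: [145.2, -0.0, -170.1]
wrist_force: [1.9, -10.6, -2.5]
opening: 0.0219
grasp_force: 59.1
```

```bash
cat > st.py <<'E'
from h import *
o=telemetry.get_obs();f=o['wrist_force'];print(o['time'],o['opening'],o['grasp_force'],'ex,ey,n',f@EX,f@EY,f@N,o['torque'],'tool pos rel G (ex,ey,n)',[float(round((o['ee_pos']-G)@a*1000,2)) for a in(EX,EY,N)])
E
python3 st.py
```

```text
5.2 0.02187395493276864 59.09095644950867 ex,ey,n 0.06328425896987011 -10.300356093760529 4.1518285287677585 [-2.59 -0.49 -0.  ] tool pos rel G (ex,ey,n) [-0.43, 8.64, 2.69]
```

play_rows(
  increments=[
    [[0,2,0],[0,0,0],0.8],
    [[0,4,0],[0,0,0],0.8],
    [[0,6,0],[0,0,0],0.8],
    [[0,8,0],[0,0,0],0.8],
    [[0,8,0],[0,0,0],0.8],
    [[0,8,0],[0,0,0],0.8],
  ],
)

```text
time: 5.8
ee_pos: [0.4987, 0.305, 0.0911]
tcp_rot: [145.3, -0.1, -170.2]
wrist_force: [2.9, -14.9, -5.1]
opening: 0.022
grasp_force: 59.4
```

```bash
python3 st.py
```

```text
5.8 0.0220234187077562 59.39187705516815 ex,ey,n 0.3087802994828861 -15.350909549228714 4.483016452736032 [-3.52 -0.8   0.1 ] tool pos rel G (ex,ey,n) [-0.47, 15.56, 2.65]
```

play_rows(
  increments=[
    [[0,1.5,0],[0,0,0],0.8],
    [[0,3,0],[0,0,0],0.8],
    [[0,4,0],[0,0,0],0.8],
    [[0,4,0],[0,0,0],0.8],
    [[0,4,0],[0,0,0],0.8],
  ],
)

```text
time: 6.3
ee_pos: [0.4983, 0.307, 0.0924]
tcp_rot: [145.4, -0.1, -170.2]
wrist_force: [5.9, -23.4, -6.9]
opening: 0.0225
grasp_force: 59.8
```

```bash
python3 st.py
```

```text
6.3 0.022486993955374648 59.809452295303345 ex,ey,n 1.7637207637853383 -23.67184415732325 8.203310937511947 [-5.1  -1.27  0.12] tool pos rel G (ex,ey,n) [-0.48, 17.97, 2.54]
```

play_rows(
  increments=[
    [[0,-1,0],[0,0,0],0.8],
    [[0,-1,-2],[0,0,0],0.8],
    [[0,-1,-4],[0,0,0],0.8],
    [[0,-1,-6],[0,0,0],0.8],
    [[0,-1,-6],[0,0,0],0.8],
  ],
)

```text
time: 6.8
ee_pos: [0.4975, 0.3051, 0.0969]
tcp_rot: [145.2, -0.2, -170.1]
wrist_force: [-0.4, -6.1, -16.9]
opening: 0.0221
grasp_force: 59.4
```

```bash
python3 st.py
```

```text
6.8 0.022057285193926492 59.44248139858246 ex,ey,n -1.4915011718680011 -14.595086231627207 -10.454431023114203 [-3.19 -0.68  0.26] tool pos rel G (ex,ey,n) [-1.65, 19.12, 7.22]
```

play_rows(
  increments=[
    [[0,0,-1.5],[0,0,0],0.8],
    [[0,0,-3],[0,0,0],0.8],
    [[0,0,-4.5],[0,0,0],0.8],
    [[0,0,-4.5],[0,0,0],0.8],
  ],
)

```text
time: 7.2
ee_pos: [0.4988, 0.3031, 0.1027]
tcp_rot: [145.1, -0.0, -170.1]
wrist_force: [-1.0, -8.0, -9.1]
opening: 0.0221
grasp_force: 60.2
```

```bash
python3 st.py
```

```text
7.2 0.0221236698184388 60.190656781196594 ex,ey,n -2.3750873021876164 -11.573088963282114 -3.059017870288712 [-2.91 -0.23  0.41] tool pos rel G (ex,ey,n) [-0.7, 20.64, 13.26]
```

play_rows(
  increments=[
    [[0,-1,-3],[0,0,0],0.8],
    [[0,-1,-6],[0,0,0],0.8],
    [[0,-1,-10],[0,0,0],0.8],
    [[0,-1,-15],[0,0,0],0.8],
    [[0,-1,-20],[0,0,0],0.8],
    [[0,-1,-25],[0,0,0],0.8],
    [[0,-2,-30],[0,0,0],0.8],
  ],
)

```text
time: 7.9
ee_pos: [0.5024, 0.2854, 0.1275]
tcp_rot: [144.9, 0.1, -170.0]
wrist_force: [0.1, -1.5, -2.2]
opening: 0.0219
grasp_force: 60.4
```

```bash
python3 st.py
```

```text
7.9 0.021859223279214756 60.4176664352417 ex,ey,n -0.21631355440658045 -2.513795730781232 -0.9332103504402303 [-0.85  0.01  0.03] tool pos rel G (ex,ey,n) [-0.18, 20.13, 43.91]
```

Free of the clips; only the weight remains. I draw it out further, and look.

play_rows(
  increments=[
    [[0,-6,-12],[0,0,0],0.8],
    [[0,-12,-25],[0,0,0],0.8],
    [[0,-20,-40],[0,0,0],0.8],
    [[0,-28,-60],[0,0,0],0.8],
    [[0,-35,-80],[0,0,0],0.8],
    [[0,-40,-100],[0,0,0],0.8],
    [[0,-40,-100],[0,0,0],0.8],
  ],
)

```text
time: 8.6
ee_pos: [0.5192, 0.1947, 0.1876]
tcp_rot: [145.0, 0.2, -170.2]
wrist_force: [0.3, -0.2, -1.6]
opening: 0.0221
grasp_force: 60.5
```

```bash
python3 st.py; python3 -c "
from h import *
p,d=camera('side'); np.savez('s2.npz',p=p,d=d); cv2.imwrite('pics/s2.png',cv2.resize(p[180:480,220:620,::-1],None,fx=2,fy=2))
p,d=camera('top'); np.savez('t2.npz',p=p,d=d)
"
```

```text
8.6 0.02208985769371433 60.47182559967041 ex,ey,n 0.2749627969510528 -1.1472502832669615 -1.2041252776915599 [-0.76  0.01 -0.03] tool pos rel G (ex,ey,n) [0.56, -21.01, 146.09]
```

View pics/s2.png

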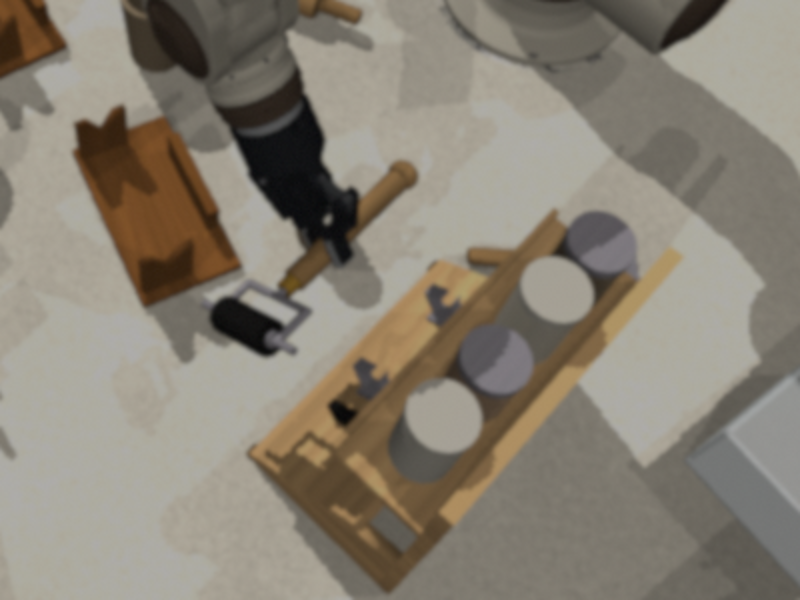

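Side crop: the brayer is in the gripper, clear of the stand (roller (245,325), knob (403,173)); the clips are empty. Now the transfer.

```bash
python3 -c "
from h import *
a=(np.array([.515,.12,.27]),down(176.15))
print(inc(*a)); print(inc([.5135,-.3309,.27],a[1],*a))"
```

```text
(array([  16.21,  -12.38, -111.76]), array([34.87, -4.15, 13.34]))
(array([ -28.78, -449.98,   -0.  ]), array([0., 0., 0.]))
```

play_rows(
  increments=[
    [[2,-1,-15],[4,-0.5,1.5],0.8],
    [[5,-4,-40],[10,-1.2,4],0.8],
    [[8,-6,-65],[17,-2,6.5],0.8],
    [[12,-9,-90],[25,-3,9.5],0.8],
    [[15,-11,-105],[32,-3.8,12],0.8],
    [[16,-12,-112],[34.9,-4.15,13.3],0.8],
    [[16,-12,-112],[34.9,-4.15,13.3],0.8],
    [[16,-12,-112],[34.9,-4.15,13.3],0.8],
  ],
)

```text
time: 9.5
ee_pos: [0.5147, 0.1215, 0.2694]
tcp_rot: [179.9, -0.1, 176.4]
wrist_force: [-0.3, -0.1, -2.3]
opening: 0.0223
grasp_force: 60.4
```

```bash
python3 -c "
from h import *
print(inc([.5135,-.3309,.27],down(176.15)),telemetry.get_obs()['q'])"
```

```text
(array([ -27.61, -451.57,   -1.15]), array([ 0.06, -0.09,  0.2 ])) [13.24  2.58  9.69 97.17  0.08 16.89]
```

play_rows(
  increments=[
    [[-1,-15,0],[0,0,0],0.8],
    [[-2,-40,0],[0,0,0],0.8],
    [[-5,-75,0],[0,0,0],0.8],
    [[-7,-110,0],[0,0,0],0.8],
    [[-9,-150,0],[0,0,0],0.8],
    [[-11,-190,0],[0,0,0],0.8],
    [[-14,-230,0],[0,0,0],0.8],
    [[-17,-270,0],[0,0,0],0.8],
    [[-19,-310,0],[0,0,0],0.8],
    [[-21,-350,0],[0,0,0],0.8],
    [[-24,-390,0],[0,0,0],0.8],
    [[-26,-425,0],[0,0,0],0.8],
    [[-27,-443,10],[0,0,0],0.8],
    [[-28,-451,35],[0,0,0.2],0.8],
    [[-28,-451,65],[0,0,0.2],0.8],
    [[-28,-451,95],[0,0,0.2],0.8],
    [[-28,-451,115],[0,0,0.2],0.8],
    [[-28,-451,120],[0,0,0.2],0.8],
    [[-28,-451,120],[0,0,0.2],0.8],
  ],
)

```text
time: 11.4
ee_pos: [0.5126, -0.3311, 0.1497]
tcp_rot: [180.0, -0.1, 176.0]
wrist_force: [0.2, -0.2, -2.1]
opening: 0.0218
grasp_force: 60.3
```

```bash
python3 -c "
from h import *
ims=[]
for n,(v0,v1,u0,u1) in dict(side=(110,260,150,350),top=(120,345,440,640)).items():
    p,d=camera(n); np.savez(n+'3.npz',p=p,d=d); cv2.imwrite('pics/%s3.png'%n,cv2.resize(p[v0:v1,u0:u1,::-1],None,fx=2.6,fy=2.6))
    C=cloud(n,d)[v0:v1,u0:u1].reshape(-1,3);P=p[v0:v1,u0:u1].reshape(-1,3)
    k=(P.max(1)<40)&(C[:,2]>.09)&(C[:,2]<.19)&(C[:,0]>.59)&(C[:,0]<.67)
    print(n,k.sum(),C[k].min(0),C[k].max(0),np.median(C[k],0))
"; python3 st.py
```

```text
side 340 [ 0.61 -0.37  0.13] [ 0.65 -0.3   0.17] [ 0.63 -0.33  0.16]
top 762 [ 0.61 -0.37  0.14] [ 0.64 -0.3   0.17] [ 0.62 -0.34  0.16]
11.5 0.022424171656290102 60.31983017921448 ex,ey,n -0.11279993314021233 -1.360870406042607 -1.546763853369086 [ 0.01  0.16 -0.03] tool pos rel G (ex,ey,n) [-96.44, -465.26, 413.45]
```

View pics/top3.png

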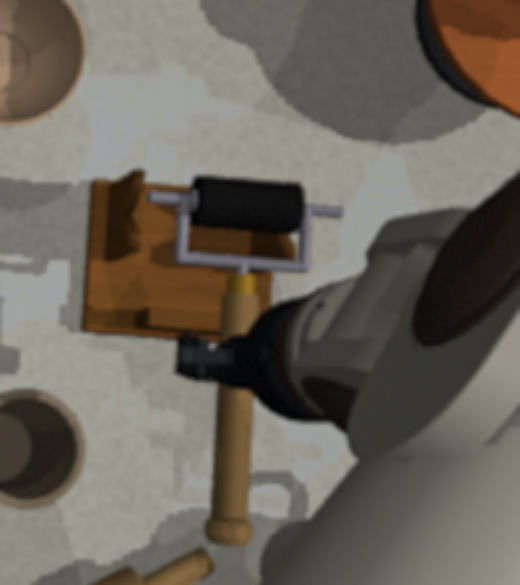

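View pics/side3.png

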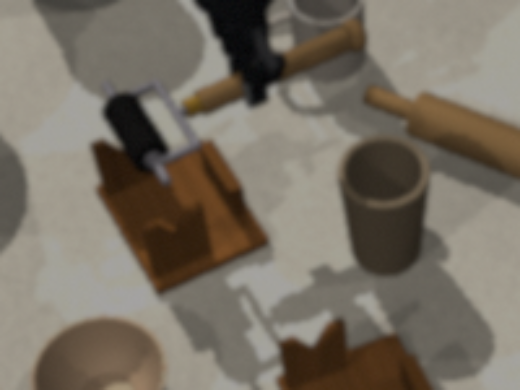

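Top crop: roller (247,203), handle down to the knob (230,530), aligned with the rest below; the side crop agrees. The rolling pin's end (crop (205,560)) is near the knob, so I check it too.

```bash
cat > m3.py <<'E'
from h import *
from scipy.optimize import least_squares
o=telemetry.get_obs();print("tcp",o['ee_pos']);tz=o['ee_pos'][2]
for n in("top","side"):
    f=np.load(n+"3.npz");d=f["d"];p=f["p"].astype(int);C=cloud(n,d).reshape(-1,3);P=p.reshape(-1,3)
    hw=(abs(C[:,1]+.327)<.03)&(abs(C[:,2]-tz)<.03)&(P[:,0]-P[:,2]>15)&(C[:,0]>.415)&(C[:,0]<.565)
    H=C[hw];
    q=least_squares(lambda a:np.hypot(H[:,1]-a[0]-a[1]*(H[:,0]-.5),H[:,2]-a[2]-a[3]*(H[:,0]-.5))-.012,[-.33,-.067,tz,0],loss="soft_l1",f_scale=.001).x
    print(n,"handle y,yaw,z,slope(deg)",q[0],np.degrees(np.arctan(q[1])),q[2],np.degrees(q[3]),hw.sum())
    k=(P.max(1)<55)&(np.ptp(P,axis=1)<14)&(C[:,2]>tz-.03)&(C[:,2]<tz+.03)&(C[:,0]>.59)&(C[:,0]<.67)&(abs(C[:,1]+.335)<.045)
    B=C[k]; ym=(np.percentile(B[:,1],.5)+np.percentile(B[:,1],99.5))/2
    r=least_squares(lambda a:np.hypot(B[:,0]-a[0]-a[1]*(B[:,1]-ym),B[:,2]-a[2]-a[3]*(B[:,1]-ym))-.018,[.625,.067,tz,0],loss="soft_l1",f_scale=.001).x
    print(n,"roller x,yaw,z,roll(deg)",r[0],-np.degrees(r[1]),r[2],np.degrees(r[3]),"y",ym,np.ptp(B[:,1]),k.sum())
    kb=(abs(C[:,1]+.327)<.03)&(abs(C[:,2]-tz)<.03)&(P[:,0]-P[:,2]>15)&(C[:,0]<.43)
    print("butt x",np.percentile(C[kb][:,0],[1,5]))
    if n=="top":
        k=(C[:,0]>.30)&(C[:,0]<.42)&(C[:,1]>-.40)&(C[:,1]<-.29)&(C[:,2]>.012)&(C[:,2]<.1);D=C[k];print("pin end",D.min(0),D.max(0), D[D[:,0]>.36].max(0) if (D[:,0]>.36).any() else 0)
E
python3 m3.py
```

```text
tcp [ 0.51 -0.33  0.15]
top handle y,yaw,z,slope(deg) -0.3319434221715843 -4.0307288565759505 0.14709152469688538 -0.9316688186710151 914
top roller x,yaw,z,roll(deg) 0.6250384310064441 -3.9439542704207593 0.14453008871395406 0.15934376978580853 y -0.33870116207854295 0.07184571762614211 774
butt x [0.4 0.4]
pin end [ 0.32 -0.4   0.01] [ 0.38 -0.29  0.05] [ 0.38 -0.29  0.04]
side handle y,yaw,z,slope(deg) -0.3317387420425515 -4.289281624915513 0.1471198969410153 -1.157297171821107 465
side roller x,yaw,z,roll(deg) 0.6254301797322405 -2.444322762923723 0.14397182822491025 -0.7539936519500441 y -0.33517821690644545 0.07405780739111628 366
butt x [0.4 0.4]
```

play_rows(
  increments=[
    [[-1,0,10],[0,-0.5,0],0.8],
    [[-1,0,30],[0,-1,0],0.8],
    [[-1,0,50],[0,-1,0],0.8],
    [[-1,0,62],[0,-1,0],0.8],
    [[-1,0,70],[0,-1,0],0.8],
    [[-1,0,74],[0,-1,0],0.8],
    [[-1,0,76],[0,-1,0],0.8],
    [[-1,0,78],[0,-1,0],0.8],
    [[-1,0,78],[0,-1,0],0.8],
  ],
)

```text
time: 12.4
ee_pos: [0.5145, -0.3316, 0.073]
tcp_rot: [-179.9, 1.0, 176.0]
wrist_force: [-0.7, -0.3, -2.6]
opening: 0.0222
grasp_force: 60.3
```

```bash
python3 -c "
from h import *
o=telemetry.get_obs();print(o['ee_pos']*1000,o['wrist_force'],o['torque'])
for n in('side','top'):
    p,d=camera(n); np.savez(n+'3.npz',p=p,d=d)
"; python3 m3.py
```

```text
[ 514.52 -331.57   73.02] [-0.68 -0.34 -2.6 ] [0.03 0.14 0.01]
tcp [ 0.51 -0.33  0.07]
top handle y,yaw,z,slope(deg) -0.32920852707386333 -0.8365697356092527 0.06754798466509976 -1.7378636421891398 870
top roller x,yaw,z,roll(deg) 0.6262552412968154 -4.678994432282672 0.06874345691860571 -0.05784619760242924 y -0.3404794886695173 0.0749672845358032 672
butt x [0.33 0.34]
pin end [ 0.32 -0.36  0.02] [ 0.42 -0.29  0.09] [ 0.42 -0.29  0.09]
side handle y,yaw,z,slope(deg) -0.3294890816294399 -1.1450690306201643 0.06834280615804529 -2.012610414534741 489
side roller x,yaw,z,roll(deg) 0.6277718952059659 -3.8709045532998942 0.06962473145588337 -0.6751210924937232 y -0.33761996836004865 0.07821843436016024 341
butt x [0.33 0.34]
```

play_rows(
  increments=[
    [[0,0,1],[0,0,0],0.8],
    [[0,0,2],[0,0,0],0.8],
    [[0,0,3],[0,0,0],0.8],
    [[0,0,3],[0,0,0],0.8],
  ],
)

```text
time: 12.9
ee_pos: [0.5143, -0.3314, 0.0695]
tcp_rot: [-180.0, 1.0, 176.0]
wrist_force: [-0.9, -0.7, -2.5]
opening: 0.0223
grasp_force: 60.3
```

play_rows(
  increments=[
    [[0,0,1],[0,0,0],0.8],
    [[0,0,1],[0,0,0],0.8],
  ],
)

```text
time: 13.1
ee_pos: [0.5144, -0.3314, 0.0686]
tcp_rot: [-180.0, 1.0, 176.0]
wrist_force: [-1.2, -0.4, -0.6]
opening: 0.0219
grasp_force: 60.5
```

play_rows(
  increments=[
    [[0,0,0.5],[0,0,0],0.8],
    [[0,0,1],[0,0,0],0.8],
  ],
)

```text
time: 13.3
ee_pos: [0.5144, -0.3315, 0.068]
tcp_rot: [-180.0, 1.0, 176.0]
wrist_force: [-3.5, 0.4, 3.5]
opening: 0.0222
grasp_force: 60.8
```

```bash
python3 -c "
from h import *
o=telemetry.get_obs();print(o['ee_pos']*1000,o['wrist_force'],o['torque'])"
```

```text
[ 514.36 -331.46   67.96] [-3.47  0.4   3.53] [ 0.29  0.6  -0.02]
```

play_rows(
  increments=[
    [[1,0,0],[0,0,0],0.8],
    [[1,0,0.5],[0,0,0],0.8],
    [[1,0,0.5],[0,0,0],0.8],
  ],
  grip_force=20,
)

```text
time: 13.6
ee_pos: [0.5138, -0.3316, 0.0677]
tcp_rot: [-179.9, 1.1, 176.1]
wrist_force: [0.2, 0.6, 4.6]
opening: 0.022
grasp_force: 60.9
```

play_rows(
  increments=[
    [[0,0,0],[0,0,0],0.66],
    [[0,0,0],[0,0,0],0.6],
    [[0,0,0],[0,0,0],0.5],
    [[0,0,0],[0,0,0],0.4],
    [[0,0,0],[0,0,0],0.35],
    [[0,0,0],[0,0,0],0.35],
  ],
)

```text
time: 14.2
ee_pos: [0.5134, -0.3314, 0.0671]
tcp_rot: [-180.0, 1.0, 176.0]
wrist_force: [0.3, 0.0, 0.3]
opening: 0.0558
grasp_force: 0.0
```

play_rows(
  increments=[
    [[0,0,-5],[0,0,0],0.3],
    [[0,0,-15],[0,0,0],0.3],
    [[0,0,-30],[0,0,0],0.3],
    [[0,0,-60],[0,0,0],0.3],
    [[0,0,-100],[0,0,0],0.3],
    [[0,0,-140],[0,0,0],0.3],
    [[50,0,-180],[0,0,0],0.3],
    [[100,0,-200],[0,0,0],0.3],
    [[130,0,-200],[0,0,0],0.3],
    [[130,0,-200],[0,0,0],0.3],
  ],
)

```text
time: 15.2
ee_pos: [0.3769, -0.3219, 0.2693]
tcp_rot: [-179.8, 1.2, 175.9]
wrist_force: [1.4, -1.0, 0.8]
opening: 0.0595
grasp_force: 0.0
```

```bash
python3 -c "
from h import *
o=telemetry.get_obs();print(o['time'])
for n,(v0,v1,u0,u1) in dict(side=(110,260,150,350),top=(150,350,440,640)).items():
    p,d=camera(n); np.savez(n+'4.npz',p=p,d=d); cv2.imwrite('pics/%s4.png'%n,cv2.resize(p[v0:v1,u0:u1,::-1],None,fx=2.8,fy=2.8))
"; sed -e 's/"3.npz"/"4.npz"/;s/tz=.*/tz=.065/;s/C\[:,0\]>.415/C[:,0]>.44/;s/<.565)/<.54)/' m3.py>m4.py; python3 m4.py
```

```text
15.2
tcp [ 0.38 -0.32  0.27]
top handle y,yaw,z,slope(deg) -0.33205884726039925 -4.191663408966107 0.06476557825688908 0.0870020599171024 685
top roller x,yaw,z,roll(deg) 0.6259428040049654 -3.9894395091775747 0.06415556750595332 -0.014055901864098566 y -0.33847436124311736 0.07657456616180469 668
butt x [0.33 0.33]
pin end [ 0.32 -0.4   0.01] [ 0.42 -0.29  0.08] [ 0.42 -0.29  0.08]
side handle y,yaw,z,slope(deg) -0.3318165138523402 -3.3657658176062117 0.06565463889996315 -0.2754307114896122 379
side roller x,yaw,z,roll(deg) 0.6268982272685514 -3.8464412822836533 0.06480154059427971 -2.3811112653339124 y -0.33796897618928123 0.07662953481230339 343
butt x [0.33 0.34]
```

View pics/top4.png

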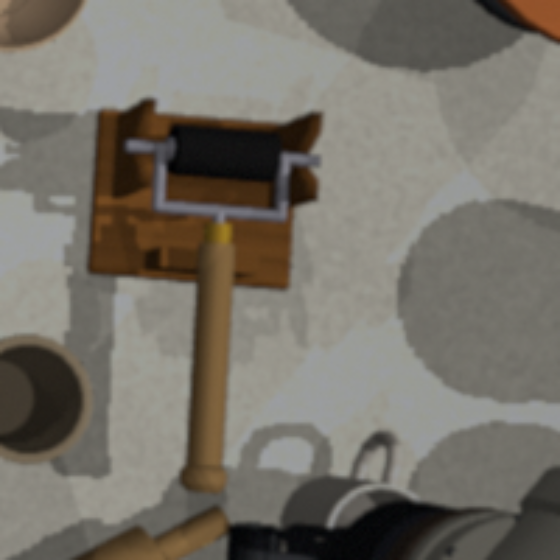

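View pics/side4.png

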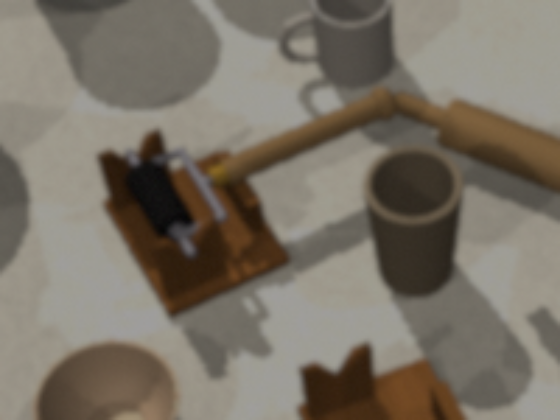

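The brayer is seated. In the top crop the axle ends lie in the notches at (140,147) and (310,160), and the handle is level on the bar. The measured axle is at about (0.626, -0.338, 0.0645), against a seated place of (0.626, -0.3385, 0.065). The gripper is well away.

```bash
python3 -c "
from h import *
print(workorder.job_done())"
```

```text
the job is handed in; nothing more can be done
None
```

The brayer is out of the clips and lies in the small rest, released: by the cameras its axle is within about 1 mm of the seated place and its handle is level on the bar. The job is handed in at about 15 s, but no verdict was shown.

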